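Hang the profile gauge behind the gravity keeper

TASK

Take the flat aluminium gauge with the large square eye out of the wooden block and hang it up on the slotted stud of the steel stand, letting its eye push the hanging keeper up so that the keeper drops shut behind it. Then pull the gauge lightly back against the closed keeper to feel that it holds, and leave it hanging free by its eye; be gentle with the stand, and leave the other gauge and everything else where they stand.

Things in the scene. Friction and masses are not known exactly. Their poses are not given: they have to be found in the camera images.
- gauge: The gauge to hang: flat upright aluminium plate, 10 mm thick (x), 150 mm tall (z), about 0.16 kg, with a square eye through it along x; both faces alike. Origin at the middle of its lower edge, y across. From the bottom: foot 40 mm wide with a flat lower edge to z=42, body 60 mm wide to z=105, grip tab 36 mm wide to z=150 mm. It stands upright in one of the block's two slots.
- gauge_eye (a point): Centre of the gauge's eye, 80 mm above its lower edge, mid thickness. The eye is 24 mm high (68 to 92 mm above the lower edge) and 26 mm wide.
- plain_gauge: The other gauge, to be left in its slot: same outline and size, but with only an 11 mm round hole instead of the square eye. Origin at the middle of its lower edge, z up.
- rack: Fixed wooden block 130 (x) by 90 (y) by 30 mm high, with two slots 13 mm wide (x), 45 mm long (y), 22 mm deep at x=-35 and +35 mm. A gauge stands in each, its faces looking along the block's x, its lower edge 8 mm above the work surface. Origin at the centre of the underside.
- stand: Fixed steel stand. Origin under its foot on the work surface, z up. Foot plate 130 x 100 x 12 mm (x -60 to +70 mm); column 24 mm square at x=34 mm, top at z=193 mm. On the column is clamped a head, 40 mm wide, 36 mm high, front face at x=10 mm, from which the level stud points along -x, towards the robot. Nothing stands over the stud.
- stud_foot (a point): Point on the work surface straight below the stud's tip (stand x=-80 mm, y=0). Stud: bar 16 mm wide, 14 mm high, flat top, slotted for the keeper, from here to the head. ITS HEIGHT IS NOT MEASURED: the centre line is clamped anywhere from z=120 to 165 mm; find it by touch (for instance lower the gauge's lower edge onto the stud's top) or by eye.
- keeper (a joint): Keeper angle, rad: steel blade 6 x 5 mm on a pin through the stud's centre line at stand x=-70 mm. 0: hangs down by its weight, tip 27 mm below the centre line. Swings only inward (to 1.45, in the slot); stopped outward at 0. An eye pushed in lifts it (under 2 N); it drops when the whole plate is inside x=-43 mm. Pulled back, the gauge's mid plane meets it at x=-62 mm.
- masking_tape: Bystander, leave alone. Roll of masking tape lying flat, 90 mm across, 24 mm high; origin at the centre of its underside.
- paste_pot: Bystander, leave alone. Glass pot with a screw lid, 57 mm across, 36 mm high; origin at the centre of its underside.
- compound_bar: Bystander, leave alone. Bar of polishing compound, 39 x 89 x 32 mm; origin at the centre of its underside.
- mould_insert_2: Bystander, leave alone. Machined metal mould insert, 40 x 56 x 26 mm; origin at the centre of its underside.
- oil_bottle: Bystander, leave alone. White squeeze bottle with a nozzle, 84 mm high; origin at the centre of its underside.
- cab_box_2: Bystander, leave alone. Small cardboard box, 73 x 103 x 51 mm; origin at the centre of its underside.

How it is judged:
On the way, in this order (a step that is already met when the one before it is completed fails the run):
1. the gauge with the square eye is lifted out of the block (height (world z) of gauge above 0.05 m), for 0.1 s.
2. its eye is on the stud, inside the keeper, and the keeper has dropped shut behind it (x of gauge_eye in the frame of stand between -0.066 and 0.012 m and y of gauge_eye in the frame of stand between -0.012 and 0.012 m and z of gauge_eye in the frame of stand between 0.1 and 0.18 m and value of joint keeper below 0.2 rad), for 0.2 s.
3. the gauge is pulled back against the closed keeper with more than 2.5 N (all of step 2 and x of gauge_eye in the frame of stand below -0.055 m and contact force between gauge and stand above 2.5 N), for 0.05 s.
At the end, for the whole second after the job is handed in: The gauge hangs at rest on the stud by its eye: eye centre between the keeper and the head (stand x -66 to +12 mm), within 12 mm of the stud's centre plane and 100 to 180 mm above the work surface, gauge upright within 0.2 rad and carried by the stand, keeper down (below 0.2 rad) (all of step 2 and angle between gauge's own z axis and vertical below 0.2 rad and linear speed of gauge below 0.03 m/s and contact force between gauge and stand above 0.8 N); the robot touches nothing.
It fails at once if the gauge is pressed against the stand with more than 45 N (contact force between gauge and stand above 45 N).
It fails at once if the stand is struck or squeezed by the robot with more than 45 N (contact force between the arm and stand above 45 N).
It fails at once if the other gauge is moved by more than 25 mm or tipped (distance of plain_gauge from where it was at the start of the episode above 0.025 m or angle between plain_gauge's own z axis and vertical above 0.3 rad).
It fails at once if a bystander is moved by more than 25 mm (distance of any of masking_tape, paste_pot, compound_bar, mould_insert_2, oil_bottle, cab_box_2 from where it was at the start of the episode above 0.025 m).
It also fails if it takes over 54 s, if anything falls off the work surface, if the arm or the gripper's body presses on something with over 40 N, if the wrist force passes 120 N, or if a joint passes its speed limit or range.

ROBOT

A 7-joint arm with a two-finger parallel gripper is mounted at the origin on a cart in front of the work surface, level with it; the furniture and walls round the work are solid. World frame = base frame: x ahead of the robot, y to its left, z up, the work surface at z = 0. Lengths are in m, angles in rad, forces in N, time in s.
With the tool pointing down it reaches from about 0.35 to 0.9 m from the base axis. Payload 8.1 kg.
Tool frame: the origin (TCP) lies at the centre of the arm's flange, where the gripper is bolted on; the fingertips stand 178 mm ahead of it and the grasp point (between the pads) lies 159 mm ahead of it; z points along the fingers, y is the line along which they close (so a half turn about z gives the same grasp; the last joint's range is limited). The gripper opens to 92 mm and grips with 3 to 60 N. Pads are 19 mm wide; open, the fingers measure 130 mm over their backs; the gripper's body (75 mm by 190 mm) begins 47 mm behind the grasp point.
Start: joints at [1.016, 0.434, 0.025, 1.573, -0.012, 1.134, -0.075], TCP at [0.273, -0.562, 0.405] pointing down, gripper open.
Joint ranges: [-2.62, 2.62], [-0.44, 2.09], [-1.27, 1.32], [0.08, 2.57], [-1.32, 4.46], [0.12, 2], [-2.74, 2.74]. Speed limits (rad/s): [2.22, 2.22, 3.01, 3.01, 3.14, 3.14, 3.14].

INTERFACE

Orientations are given as a rotation vector (axis times angle).
In Python, from cell import arm gives the robot as it stands. The module is installed in compiled form; this text tells all that it offers.
- The arm moves only by the shell command python3 -m inch 'ROWS' [FORCE]. ROWS is text: rows parted by semicolons, each of 5 numbers parted by spaces: the shift along the tool's x, y, z in m, then the turn about the tool's z in rad, then the finger opening in m, from 0 to 0.0918. In form: x y z roll fingers; .... A call has 1 to 5 rows; each row is the pose to reach, as a shift and turn from the pose commanded when the call began, along the tool's axes at that moment; what a row does not reach only later rows make up. A row lasts 1/10 s, in which the tool goes at most 50 mm and 8.59 degrees, less where a joint would pass 70% of its speed; a pose out of reach is approached as far as the arm can. A call with a gripper value outside its range is refused whole. The fingers move at their own pace and stop on an object; FORCE is the grip in N (left out, the last holds). Time passes only in rows, so rows that repeat a pose let the fingers close. It gives the time, the measured TCP pose, the force, the opening and the grip force at its end, in the units of the state.
- arm.observe(): the state, without advancing time (a new reading comes with each control period).
- arm.get_image(name): name is "side" or "top"; returns the picture (420x560x3 uint8, red, green, blue); there is no depth.
- arm.get_calibration(name): a dict with "intrinsics" (3x3 intrinsics, pixels), "pose" (4x4, takes a point from camera to world coordinates). Camera axes: x right, y up, looking along -z (the intrinsics and any distortion apply to the point x, -y, -z); pixel columns grow to the right and rows downward; lengths in m; the calibration is good to about 2 mm. A picture is of the moment at which its call begins. get_calibration takes no time and is no camera call.
- arm.sign_off(): hands the job in; it is judged then, once.
Trained networks look in the newest picture that a camera, given by its name, has taken for a name from the list of things; names that differ only in an ending like _2 or _b are one class to them, and where a whole thing is asked for, a point or a joint stands for the part that bears it (a point fixed in the world has none). Each returns a list of dicts, best first, with "conf" (0 to 1); they miss things now and then, are a little off and sometimes report something else, mostly with a low value. They report only what shows in the picture. A call takes as long as a camera call.
- arm.look_for(camera, query): "point" ([row, column] in pixels, amid what is visible of it).
- arm.silhouettes(camera, query): "region" (420x560 bool, what is visible of it) and "point" ([row, column] in pixels, amid what is visible of it).
- arm.place_of(camera, query): "point" ([row, column] in pixels: a listed point, or the origin of a listed thing).
The state is a dict: "clock": time; "joints": joint angles; "dq": joint speeds; "joint_efforts": joint torques, N m; "position": TCP position; "ee_rot": TCP orientation; "force": force on the tool from outside, world axes, zero at the start; "ft_torque": the same for the moment, N m; "width": opening from 0.0 (shut) to 1.0 (fully open); "gripper_force": force on a finger pad.
Only numpy, scipy, OpenCV 4.12 (cv2) and the standard library are available. Lean on these libraries where they do the work, as an engineer would, in place of code of your own. Each camera call takes 0.05 s, during which the arm holds its last target. There are 200 camera calls.

## Working session

There is one attempt and no reset: what is moved stays moved. The work goes in short steps, Python scripts to look and compute and a shell command to move; the robot and the scene stay as the last step left them, time stands still between calls to the robot, and variables do not carry over. Pictures are saved under pics/ and viewed, at most 10 in all, crops included, and the job is handed in when it is done.

```bash
mkdir -p pics; cat > h.py <<'E'
import numpy as np, cv2
from cell import arm
def ray(cam,rc):
    c=arm.get_calibration(cam);K=np.array(c["intrinsics"]);P=np.array(c["pose"])
    d=np.linalg.inv(K)@[rc[1],rc[0],1.];d=P[:3,:3]@[d[0],-d[1],-d[2]]
    return P[:3,3],d
def at_z(cam,rc,z):
    o,d=ray(cam,rc);return o+d*(z-o[2])/d[2]
def proj(cam,p):
    c=arm.get_calibration(cam);K=np.array(c["intrinsics"]);P=np.array(c["pose"])
    q=P[:3,:3].T@(np.array(p)-P[:3,3]);u=K@[q[0],-q[1],-q[2]];return (u[:2]/u[2])[::-1]
def tri(rc1,rc2,c1="side",c2="top"):
    o1,d1=ray(c1,rc1);o2,d2=ray(c2,rc2)
    s=np.linalg.lstsq(np.c_[d1,-d2],o2-o1,rcond=None)[0]
    a,b=o1+s[0]*d1,o2+s[1]*d2;return (a+b)/2,np.linalg.norm(a-b)
E
python3 - <<'E'
from h import *
np.set_printoptions(precision=4,suppress=True)
s=arm.observe();print({k:s[k] for k in("clock","position","ee_rot","force","width")})
for c in("side","top"):
    cv2.imwrite(f"pics/{c}0.png",arm.get_image(c)[:,:,::-1])
    k=arm.get_calibration(c);print(c,k["intrinsics"],k["pose"])
    for q in("gauge","gauge_eye","plain_gauge","rack","stand","stud_foot"):
        r=arm.place_of(c,q)
        for t in r[:2]: print(c,q,np.round(t["point"],1),round(t["conf"],2),at_z(c,t["point"],{"gauge":.008,"plain_gauge":.008,"gauge_eye":.088}.get(q,0)))
E
```

```text
{'clock': 0.0, 'position': array([ 0.2727, -0.5621,  0.4039]), 'ee_rot': array([-3.0603, -0.7032,  0.0008]), 'force': array([-0.0485, -0.8153, -0.9794]), 'width': 1.0004012369840922}
side [[523.9144   0.     281.4574]
 [  0.     523.9144 211.442 ]
 [  0.       0.       1.    ]] [[-0.9809  0.1603 -0.1103  0.4443]
 [-0.1945 -0.8181  0.5412  0.4878]
 [-0.0035  0.5523  0.8336  0.9606]
 [ 0.      0.      0.      1.    ]]
side gauge [341.5 268.8] 0.59 [0.5367 0.1606 0.008 ]
side gauge [340.2 305.2] 0.52 [0.4703 0.145  0.008 ]
side gauge_eye [325.3 263.8] 0.8 [0.5436 0.1613 0.088 ]
side gauge_eye [158.9 331.6] 0.42 [ 0.4807 -0.2315  0.088 ]
side plain_gauge [339.1 306.1] 0.83 [0.469  0.1426 0.008 ]
side plain_gauge [249.3 270.1] 0.66 [ 0.5751 -0.0333  0.008 ]
side rack [344.6 286.9] 0.66 [0.5028 0.1572 0.    ]
side rack [159.1 330.4] 0.26 [ 0.487  -0.3029  0.    ]
side stand [246.6 236.5] 0.77 [ 0.647  -0.0304  0.    ]
side stand [152.1 284.6] 0.49 [ 0.5969 -0.3032 -0.    ]
side stud_foot [253.5 268.9] 0.93 [ 0.5766 -0.0274  0.    ]
side stud_foot [166. 361.] 0.53 [ 0.414  -0.2961 -0.    ]
top [[528.132    0.     284.8866]
 [  0.     528.132  208.6744]
 [  0.       0.       1.    ]] [[ 0.0032  0.9986 -0.0534  0.4651]
 [-0.9999  0.0026 -0.0113 -0.0827]
 [-0.0111  0.0535  0.9985  1.4717]
 [ 0.      0.      0.      1.    ]]
top gauge_eye [208.7 197.4] 0.43 [0.5385 0.1629 0.088 ]
top gauge_eye [264.2 252. ] 0.24 [0.3938 0.0183 0.088 ]
top plain_gauge [233.8 205.4] 0.49 [0.4731 0.154  0.008 ]
top rack [224.6 207. ] 0.78 [0.4988 0.1511 0.    ]
top stand [173.2 274.4] 0.71 [ 0.6433 -0.0364  0.    ]
top stud_foot [197.9 270.2] 0.67 [ 0.5739 -0.025   0.    ]
```

View pics/side0.png

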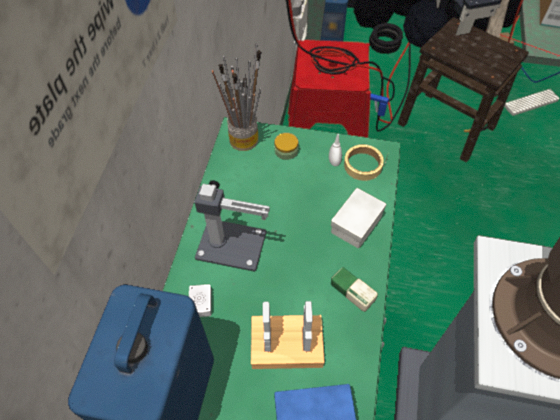

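View pics/top0.png

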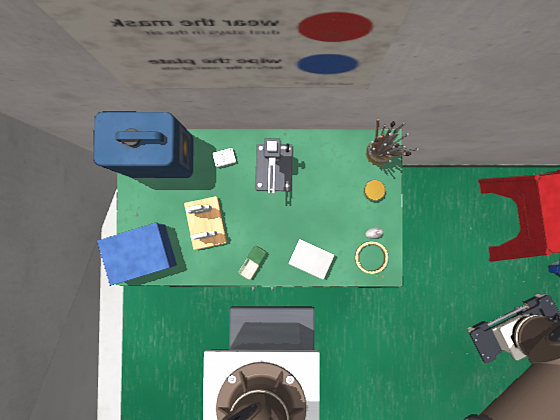

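```bash
python3 - <<'E'
from h import *
a=cv2.imread("pics/side0.png")[175:375,180:340];b=cv2.imread("pics/top0.png")[130:255,175:305]
cv2.imwrite("pics/c1.png",cv2.resize(a,None,fx=3,fy=3,interpolation=cv2.INTER_CUBIC))
cv2.imwrite("pics/c2.png",cv2.resize(b,None,fx=4.8,fy=4.8,interpolation=cv2.INTER_CUBIC)[:600])
E
```

```text
(no output)
```

View pics/c1.png

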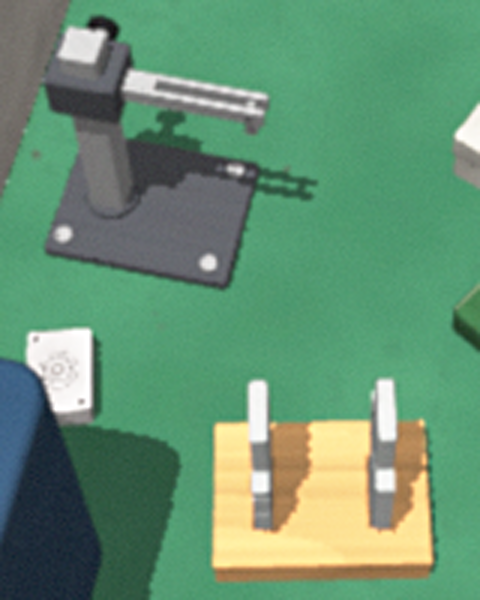

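View pics/c2.png

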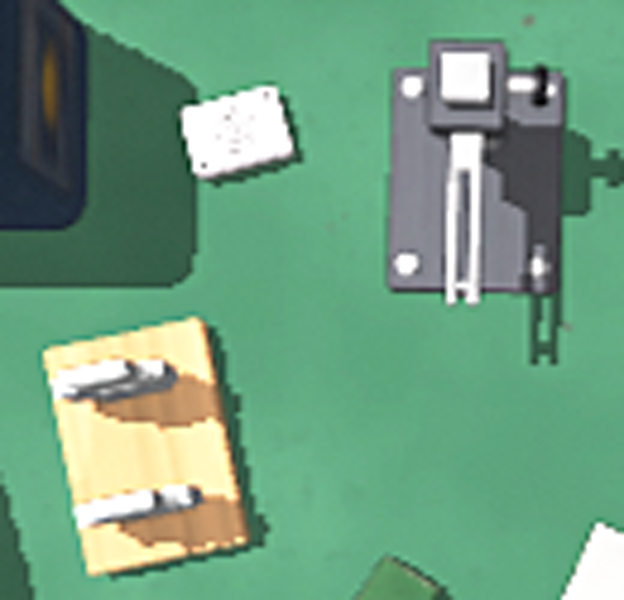

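```bash
python3 - <<'E'
from h import *
np.set_printoptions(precision=4,suppress=True)
T=lambda x,y:((y+.5)/4.8-.5+130,(x+.5)/4.8-.5+175)
S=lambda x,y:((y+.5)/3-.5+175,(x+.5)/3-.5+180)
pl=np.array([at_z("top",T(*p),.012) for p in((388,290),(563,290),(565,70),(392,70))])
rk=np.array([at_z("top",T(*p),.03) for p in((43,352),(203,317),(247,542),(93,575))])
for n,q in(("plate",pl),("rack",rk)):
    print(n,q[:,:2],q.mean(0),np.linalg.norm(np.diff(q,axis=0),axis=1))
ex=(pl[3]+pl[2]-pl[0]-pl[1])/2;print("stand yaw",np.arctan2(ex[1],ex[0]))
ey=rk[0]+rk[3]-rk[1]-rk[2];ex=rk[0]+rk[1]-rk[2]-rk[3];print("rack yaw",np.arctan2(-ey[0],ey[1]),np.arctan2(ex[1],ex[0]))
pls=np.array([at_z("side",S(*p),.012) for p in((228,283),(48,250),(258,166),)]);print("plate side",pls)
rks=np.array([at_z("side",S(*p),.03) for p in((214,423),(425,421),(432,570),(214,570))]);print("rack side",rks,rks.mean(0))
print("tab far",at_z("top",T(93,378),.158),at_z("side",S(258,410),.158),tri(S(258,410),T(93,378)))
print("tab near",at_z("top",T(118,507),.158),at_z("side",S(386,410),.158))
print("tip",tri(S(259,100),T(462,301)))
print("head end of stud",tri(S(133,85),T(463,133)))
for c in("side","top"):
  for q in("gauge","plain_gauge","keeper","stand"):
    for t in arm.silhouettes(c,q)[:2]:
        ys,xs=np.where(t["region"]);print(c,q,np.round(t["conf"],2),np.round(t["point"]),ys.min(),ys.max(),xs.min(),xs.max(),len(ys))
E
```

```text
plate [[ 0.5949  0.0157]
 [ 0.5951 -0.0855]
 [ 0.7232 -0.0863]
 [ 0.7231  0.0141]] [ 0.6591 -0.0355  0.012 ] [0.1012 0.1281 0.1005]
rack [[0.5573 0.2114]
 [0.5776 0.1201]
 [0.4494 0.0937]
 [0.4304 0.1812]] [0.5037 0.1516 0.03  ] [0.0935 0.1308 0.0895]
stand yaw -0.009241686612149946
rack yaw 0.21621577632801822 0.21810373063264693
plate side [[ 0.5938  0.0192  0.012 ]
 [ 0.7203  0.0183  0.012 ]
 [ 0.5935 -0.0752  0.012 ]]
rack side [[0.5779 0.1256 0.03  ]
 [0.4482 0.0988 0.03  ]
 [0.4297 0.1909 0.03  ]
 [0.5569 0.216  0.03  ]] [0.5032 0.1578 0.03  ]
tab far [0.5356 0.159  0.158 ] [0.5377 0.1635 0.158 ] (array([0.5373, 0.1605, 0.1508]), np.float64(0.002522917027995027))
tab near [0.4687 0.1452 0.158 ] [0.4694 0.1501 0.158 ]
tip (array([ 0.5776, -0.0327,  0.162 ]), np.float64(0.0033504460680470766))
head end of stud (array([ 0.6623, -0.0331,  0.1547]), np.float64(0.004871201305007604))
side gauge 0.59 [328. 265.] 302 352 262 271 356
side plain_gauge 0.79 [322. 308.] 301 349 303 312 395
side plain_gauge 0.49 [147. 285.] 133 160 274 297 574
side stand 0.89 [234. 228.] 180 271 194 268 4094
side stand 0.33 [217. 357.] 189 247 332 385 1906
top gauge 0.74 [209. 197.] 205 213 186 211 172
top gauge 0.27 [191. 374.] 180 200 363 384 359
top plain_gauge 0.68 [235. 201.] 231 238 191 215 130
top keeper 0.39 [211. 199.] 205 213 186 211 182
top stand 0.64 [166. 274.] 139 192 255 292 1788
top stand 0.48 [266. 251.] 246 279 239 265 454
```

```bash
cat >> h.py <<'E'
from scipy.spatial.transform import Rotation as R
def plan(p,yaw):
    s=arm.observe();M=R.from_rotvec(s["ee_rot"]).as_matrix()
    d=M.T@(np.array(p)-s["position"]);y=np.arctan2(M[1,0],M[0,0])
    print("shift",np.round(d,4),"roll",round(y-yaw,4),"tilt z",np.round(M[:,2],3),"pos",np.round(s["position"],4),"F",np.round(s["force"],2),"w",round(s["width"]*.0918,4),"t",round(s["clock"],2))
E
python3 -c "
from h import *
plan((.538,.162,.40),.217)"
```

```text
shift [ 0.5547 -0.5359  0.0047] roll 0.2347 tilt z [ 0. -0. -1.] pos [ 0.2728 -0.5623  0.4048] F [ 0.45  0.5  -0.18] w 0.0917 t 1.1
```

```bash
python3 -m inch '0.035 -0.034 0 0.05 0.0918; 0.07 -0.068 0 0.1 0.0918; 0.105 -0.101 0 0.15 0.0918; 0.14 -0.135 0 0.2 0.0918; 0.175 -0.169 0 0.235 0.0918'; python3 -c "
from h import *
plan((.538,.162,.40),.217)"
```

```text
clock: 1.6
position: [0.3568, -0.332, 0.4049]
ee_rot: [3.123, 0.336, 0.001]
force: [1.0, 0.7, -0.5]
width: 1.003
gripper_force: 0.0
shift [ 0.2822 -0.4441  0.0048] roll -0.0024 tilt z [ 0. -0. -1.] pos [ 0.3568 -0.332   0.4049] F [ 0.97  0.69 -0.51] w 0.0921 t 1.6
```

```bash
python3 -m inch '0.026 -0.041 0 0 0.07; 0.052 -0.082 0 0 0.07; 0.078 -0.123 0 0 0.07; 0.104 -0.164 0 0 0.07; 0.13 -0.205 0 0 0.07';python3 -m inch '0.026 -0.041 0 0 0.07; 0.052 -0.082 0 0 0.07; 0.078 -0.123 0 0 0.07; 0.104 -0.164 0 0 0.07; 0.13 -0.205 0 0 0.07'; python3 -c "
from h import *
plan((.538,.162,.40),.217)"
```

```text
clock: 2.1
position: [0.4397, -0.1038, 0.4051]
ee_rot: [3.123, 0.339, 0.002]
force: [0.7, -0.6, -0.8]
width: 0.764
gripper_force: 0.0
clock: 2.6
position: [0.5227, 0.1243, 0.405]
ee_rot: [3.123, 0.339, 0.001]
force: [1.3, -0.1, 0.2]
width: 0.766
gripper_force: 0.0
shift [ 0.023  -0.0336  0.005 ] roll -0.0007 tilt z [ 0.001 -0.    -1.   ] pos [0.5227 0.1243 0.405 ] F [ 1.28 -0.11  0.18] w 0.0703 t 2.6
```

```bash
python3 -m inch '0.023 -0.034 0.005 0 0.07; 0.023 -0.034 0.04 0 0.07; 0.023 -0.034 0.075 0 0.07; 0.023 -0.034 0.103 0 0.07; 0.023 -0.034 0.103 0 0.07'; python3 - <<'E'
from h import *
plan((.538,.162,.302),.217)
a=arm.get_image("side")[:,:,::-1][270:380,200:350];b=arm.get_image("top")[:,:,::-1][170:260,160:283]
cv2.imwrite("pics/g1.png",np.hstack([cv2.resize(a,(400,293),interpolation=2),cv2.resize(b,(400,293),interpolation=2)]))
E
```

```text
clock: 3.1
position: [0.5361, 0.16, 0.2983]
ee_rot: [3.121, 0.34, -0.01]
force: [-0.7, 0.3, 0.5]
width: 0.765
gripper_force: 0.0
shift [ 0.0022 -0.0016 -0.0037] roll 0.0 tilt z [-0.006 -0.002 -1.   ] pos [0.5361 0.16   0.2983] F [-0.67  0.29  0.5 ] w 0.0702 t 3.1
```

View pics/g1.png

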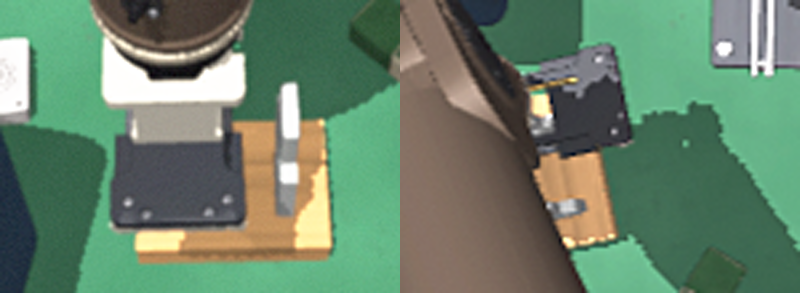

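```bash
python3 -m inch '0 0 -0.003 0 0.06; 0 0 -0.003 0 0.04; 0 0 -0.003 0 0.03; 0 0 -0.003 0 0.03; 0 0 -0.003 0 0.03' 20;python3 -m inch '0 0 -0.003 0 0.02; 0 0 -0.003 0 0.02; 0 0 -0.003 0 0.02' 55; python3 -c "
from h import *
plan((.538,.162,.302),.217)"
```

```text
clock: 3.7
position: [0.5375, 0.1606, 0.305]
ee_rot: [-3.123, -0.34, -0.001]
force: [0.4, -0.9, 0.6]
width: 0.391
gripper_force: 19.9
clock: 4.0
position: [0.5374, 0.1606, 0.3077]
ee_rot: [3.123, 0.34, -0.0]
force: [0.6, 0.6, -1.2]
width: 0.388
gripper_force: 54.9
shift [ 0.0009 -0.0013  0.0057] roll -0.0003 tilt z [-0. -0. -1.] pos [0.5374 0.1606 0.3077] F [ 0.64  0.58 -1.22] w 0.0356 t 4.0
```

```bash
python3 -m inch '0 0 -0.02 0 0.02; 0 0 -0.05 0 0.02; 0 0 -0.09 0 0.02; 0 0 -0.135 0 0.02; 0 0 -0.18 0 0.02'; python3 - <<'E'
from h import *
plan((.604,-.033,.487),-.005)
for c in("side","top"):
  for q in("gauge","gauge_eye","plain_gauge"):
    for t in arm.look_for(c,q)[:2]:print(c,q,np.round(t["point"]),round(t["conf"],2))
a=arm.get_image("side")[:,:,::-1][150:360,180:400]
cv2.imwrite("pics/g2.png",cv2.resize(a,None,fx=2.7,fy=2.7,interpolation=2))
E
```

```text
clock: 4.5
position: [0.537, 0.1605, 0.4892]
ee_rot: [3.123, 0.34, -0.001]
force: [1.0, -0.2, -2.7]
width: 0.386
gripper_force: 54.9
shift [0.0238 0.2034 0.0022] roll 0.2219 tilt z [-0.001 -0.    -1.   ] pos [0.537  0.1605 0.4892] F [ 1.03 -0.24 -2.69] w 0.0354 t 4.5
side gauge [213. 354.] 0.59
side gauge_eye [355. 302.] 0.4
side plain_gauge [325. 309.] 0.95
top plain_gauge [233. 210.] 0.47
```

View pics/g2.png

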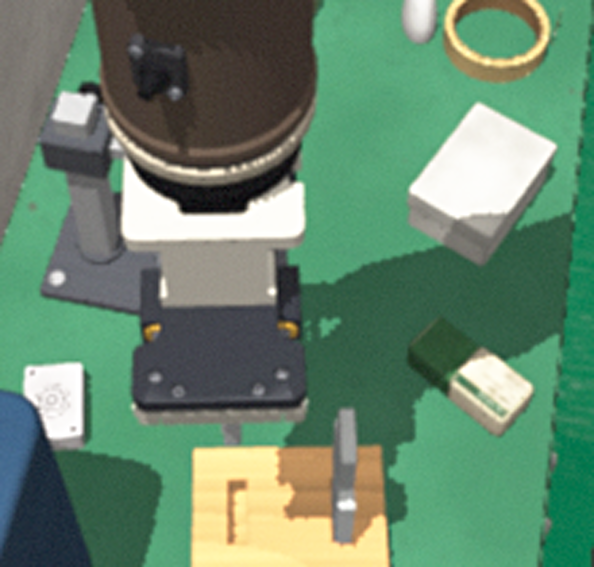

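```bash
python3 -m inch '0.005 0.04 0.002 0.05 0.02; 0.01 0.08 0.002 0.1 0.02; 0.014 0.12 0.002 0.15 0.02; 0.019 0.16 0.002 0.2 0.02; 0.024 0.203 0.002 0.222 0.02'; python3 -m inch '0 0 0 0 0.02; 0 0 0 0 0.02; 0 0 0 0 0.02'; python3 -c "
from h import *
plan((.604,-.033,.477),-.005)"
```

```text
clock: 5.35
position: [0.6047, -0.0337, 0.484]
ee_rot: [-3.141, 0.01, 0.004]
force: [0.7, 0.4, -1.2]
width: 0.385
gripper_force: 54.9
clock: 5.65
position: [0.6043, -0.0313, 0.4846]
ee_rot: [-3.141, 0.006, 0.003]
force: [-0.4, 0.7, -1.2]
width: 0.386
gripper_force: 54.9
shift [-0.0002  0.0017  0.0076] roll 0.0013 tilt z [-0.002  0.001 -1.   ] pos [ 0.6043 -0.0313  0.4846] F [-0.35  0.67 -1.21] w 0.0354 t 5.65
```

```bash
python3 -m inch '0 0.0017 0.006 0 0.02; 0 0.0017 0.012 0 0.02; 0 0.0017 0.018 0 0.02;0 0.0017 0.018 0 0.02'; for i in 1 2; do :; done; python3 -m inch '0 0 0.002 0 0.02; 0 0 0.004 0 0.02;0 0 0.004 0 0.02'
```

```text
clock: 6.05
position: [0.6042, -0.0339, 0.4664]
ee_rot: [3.142, -0.007, -0.003]
force: [-1.1, -0.1, -2.0]
width: 0.386
gripper_force: 54.9
clock: 6.35
position: [0.6045, -0.0342, 0.4636]
ee_rot: [3.142, -0.008, -0.0]
force: [-0.0, 0.3, -2.6]
width: 0.386
gripper_force: 54.9
```

```bash
python3 -m inch '0 0 0.0015 0 0.02; 0 0 0.003 0 0.02;0 0 0.003 0 0.02'
```

```text
clock: 6.65
position: [0.6046, -0.0342, 0.461]
ee_rot: [3.142, -0.008, 0.001]
force: [0.3, 0.6, 1.9]
width: 0.389
gripper_force: 54.9
```

```bash
python3 -m inch '0 0 0.001 0 0.02; 0 0 0.001 0 0.02'
```

```text
clock: 6.85
position: [0.6047, -0.0342, 0.4609]
ee_rot: [3.142, -0.008, 0.003]
force: [-1.6, -1.0, 7.3]
width: 0.387
gripper_force: 54.9
```

```bash
python3 -m inch '0 0 -0.008 0 0.02; -0.03 0 -0.008 0 0.02; -0.07 0 -0.008 0 0.02; -0.07 0 -0.008 0 0.02';python3 -m inch '0 0 0.03 0 0.02; 0 0 0.06 0 0.02; 0 0 0.094 0 0.02; 0 0 0.094 0 0.02; 0 0 0.094 0 0.02'; python3 - <<'E'
from h import *
plan((.535,-.033,.374),-.003)
for c in("side","top"):
  cv2.imwrite(f"pics/{c}3.png",arm.get_image(c)[:,:,::-1])
  for q in("gauge","gauge_eye","stud_foot"):
    for t in arm.place_of(c,q)[:1]:print(c,q,np.round(t["point"]),round(t["conf"],2))
a=cv2.imread("pics/side3.png")[150:300,180:340];b=cv2.imread("pics/top3.png")[120:250,220:340]
cv2.imwrite("pics/g3.png",np.hstack([cv2.resize(a,(480,450),interpolation=2),cv2.resize(b,(320,450),interpolation=2)]))
print(proj("side",(.656-.08,-.033,.164)),proj("top",(.656-.08,-.033,.164)))
E
```

```text
clock: 7.25
position: [0.5306, -0.0338, 0.4676]
ee_rot: [3.141, -0.008, -0.006]
force: [0.7, -0.6, -1.7]
width: 0.387
gripper_force: 54.9
clock: 7.75
position: [0.5348, -0.0338, 0.3743]
ee_rot: [-3.142, 0.008, 0.001]
force: [-1.0, 0.9, -0.9]
width: 0.389
gripper_force: 54.9
shift [ 0.0002 -0.0008  0.0003] roll -0.0022 tilt z [-0.001  0.    -1.   ] pos [ 0.5348 -0.0338  0.3743] F [-1.04  0.91 -0.92] w 0.0357 t 7.75
side gauge [238. 289.] 0.73
side gauge_eye [212. 285.] 0.55
side stud_foot [255. 270.] 0.87
[207.49413434 267.75487519] [192.2070109  270.87512741]
```

View pics/g3.png

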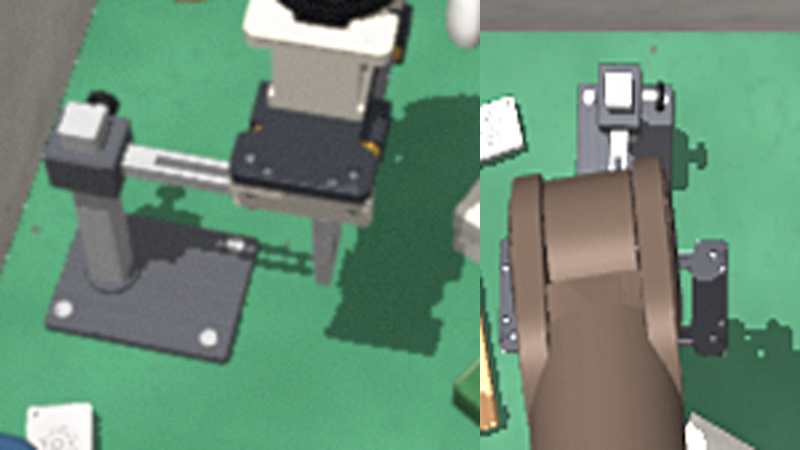

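```bash
python3 -m inch '0.01 -0.0003 0 0 0.02; 0.02 -0.0003 0 0 0.02; 0.03 -0.0003 0 0 0.02; 0.035 -0.0003 0 0 0.02; 0.04 -0.0003 0 0 0.02'; python3 -m inch '0.004 0 0 0 0.02; 0.008 0 0 0 0.02; 0.012 0 0 0 0.02; 0.012 0 0 0 0.02'
```

```text
clock: 8.65
position: [0.5752, -0.0337, 0.3734]
ee_rot: [-3.142, 0.008, 0.001]
force: [0.4, 1.2, -1.3]
width: 0.386
gripper_force: 54.9
clock: 9.05
position: [0.5869, -0.0338, 0.3737]
ee_rot: [3.142, -0.008, 0.0]
force: [-0.0, -0.5, -2.3]
width: 0.385
gripper_force: 54.9
```

Past the tip with no contact; on through the keeper.

```bash
python3 -m inch '0.005 0 0 0 0.02; 0.01 0 0 0 0.02; 0.015 0 0 0 0.02; 0.02 0 0 0 0.02; 0.02 0 0 0 0.02'; python3 -m inch '0.006 0 0 0 0.02; 0.012 0 0 0 0.02; 0.018 0 0 0 0.02; 0.023 0 0 0 0.02; 0.023 0 0 0 0.02'; python3 - <<'E'
from h import *
plan((.6,-.0338,.3737),-.003)
a=arm.get_image("side")[:,:,::-1][150:300,180:340]
cv2.imwrite("pics/g4.png",cv2.resize(a,(640,600),interpolation=2))
E
```

```text
clock: 9.55
position: [0.6073, -0.0339, 0.3737]
ee_rot: [-3.142, 0.008, -0.001]
force: [1.1, 0.1, -2.5]
width: 0.385
gripper_force: 54.9
clock: 10.05
position: [0.6302, -0.034, 0.3736]
ee_rot: [-3.142, 0.008, -0.001]
force: [0.4, 0.6, -2.8]
width: 0.389
gripper_force: 54.9
shift [-0.0302 -0.0001 -0.0001] roll -0.0024 tilt z [ 0.  0. -1.] pos [ 0.6302 -0.034   0.3736] F [ 0.4   0.57 -2.83] w 0.0357 t 10.05
```

View pics/g4.png

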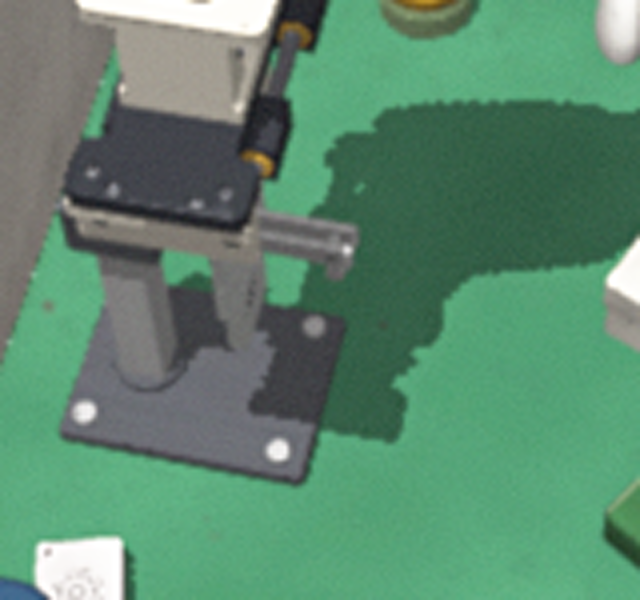

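```bash
python3 -m inch '-0.01 0 0 0 0.02; -0.02 0 0 0 0.02; -0.03 0 0 0 0.02; -0.03 0 0 0 0.02'; python3 -m inch '-0.002 0 0 0 0.02; -0.004 0 0 0 0.02; -0.004 0 0 0 0.02';  python3 -m inch '-0.0015 0 0 0 0.02; -0.003 0 0 0 0.02; -0.003 0 0 0 0.02'
```

```text
clock: 10.5
position: [0.5978, -0.0339, 0.374]
ee_rot: [3.141, -0.008, -0.001]
force: [0.7, 0.5, -2.4]
width: 0.386
gripper_force: 54.9
clock: 10.8
position: [0.5955, -0.0339, 0.3738]
ee_rot: [3.142, -0.008, 0.0]
force: [-0.2, 0.1, -1.6]
width: 0.387
gripper_force: 54.9
clock: 11.1
position: [0.5926, -0.0338, 0.3737]
ee_rot: [-3.142, 0.008, -0.001]
force: [-0.2, 0.2, -3.0]
width: 0.385
gripper_force: 54.9
```

```bash
python3 -m inch '-0.001 0 0 0 0.02; -0.002 0 0 0 0.02; -0.002 0 0 0 0.02'
```

```text
clock: 11.4
position: [0.5912, -0.0338, 0.374]
ee_rot: [-3.141, 0.008, -0.004]
force: [5.7, 0.5, -4.6]
width: 0.388
gripper_force: 54.9
```

```bash
python3 -m inch '-0.0005 0 0 0 0.02; -0.0005 0 0 0 0.02; -0.0005 0 0 0 0.02'
```

```text
clock: 11.7
position: [0.5909, -0.0338, 0.3741]
ee_rot: [-3.141, 0.008, -0.005]
force: [5.7, -0.9, -5.7]
width: 0.385
gripper_force: 54.9
```

```bash
python3 -m inch '0.01 0 0 0 0.02; 0.02 0 0 0 0.02; 0.032 0 0 0 0.02; 0.032 0 0.002 0 0.02; 0.032 0 0.0035 0 0.02'; python3 -m inch '0 0 0.001 0 0.02; 0 0 0.001 0 0.02'
```

```text
clock: 12.2
position: [0.622, -0.0339, 0.3696]
ee_rot: [-3.142, 0.008, 0.002]
force: [-0.4, 0.1, -1.9]
width: 0.382
gripper_force: 54.9
clock: 12.4
position: [0.6216, -0.034, 0.3692]
ee_rot: [3.142, -0.008, -0.001]
force: [-0.4, -0.4, -2.1]
width: 0.391
gripper_force: 54.9
```

```bash
python3 -m inch '0 0 0.001 0 0.02; 0 0 0.001 0 0.02;0 0 0.001 0 0.02'
```

```text
clock: 12.7
position: [0.6217, -0.034, 0.3689]
ee_rot: [3.141, -0.008, 0.0]
force: [-2.9, -1.5, 4.9]
width: 0.384
gripper_force: 54.9
```

```bash
python3 -m inch '0 0 -0.0007 0 0.02; 0 0 -0.0007 0 0.02; 0 0 -0.0007 0 0.02' 4; python3 -m inch '0 0 0 0 0.04; 0 0 0 0 0.045; 0 0 0 0 0.055; 0 0 0 0 0.065; 0 0 0 0 0.07';python3 - <<'E'
from h import *
plan((.6217,-.034,.369),-.003)
a=arm.get_image("side")[:,:,::-1][150:300,180:340]
cv2.imwrite("pics/g5.png",cv2.resize(a,(640,600),interpolation=2))
E
```

```text
clock: 13.0
position: [0.622, -0.0339, 0.369]
ee_rot: [-3.142, 0.008, -0.0]
force: [-1.0, -0.6, 1.6]
width: 0.393
gripper_force: 4.0
clock: 13.5
position: [0.622, -0.034, 0.3689]
ee_rot: [3.142, -0.008, 0.0]
force: [-0.3, -0.3, -0.1]
width: 0.702
gripper_force: 0.0
shift [-0.0003  0.     -0.0001] roll -0.0023 tilt z [ 0. -0. -1.] pos [ 0.622  -0.034   0.3689] F [-0.3  -0.25 -0.08] w 0.0644 t 13.5
```

View pics/g5.png

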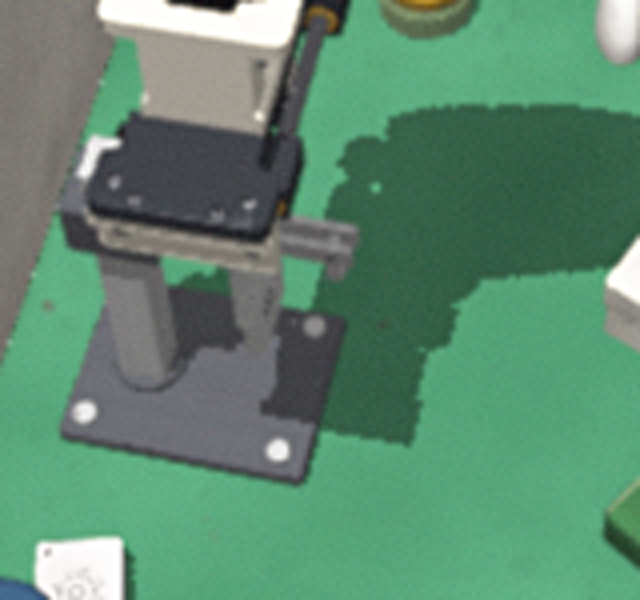

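The gauge hangs at about (255,300) with the keeper down at (338,265), and the fingers are open. I'll go straight up and check once more.

```bash
python3 -m inch '0 0 -0.015 0 0.07; 0 0 -0.04 0 0.07; 0 0 -0.08 0 0.07; 0 0 -0.12 0 0.07; 0 0 -0.16 0 0.07'; python3 -m inch '-0.04 0 0 0 0.07; -0.08 0 0 0 0.07; -0.12 0 0 0 0.07; -0.16 0 0 0 0.07; -0.16 0 0 0 0.07'; python3 - <<'E'
from h import *
a=arm.get_image("side")[:,:,::-1][150:300,180:340]
cv2.imwrite("pics/g6.png",cv2.resize(a,(640,600),interpolation=2))
E
```

```text
clock: 14.05
position: [0.6217, -0.034, 0.5306]
ee_rot: [3.142, -0.008, -0.0]
force: [0.6, 0.2, 0.6]
width: 0.768
gripper_force: 0.0
clock: 14.55
position: [0.458, -0.033, 0.5295]
ee_rot: [3.141, -0.009, -0.001]
force: [0.1, 0.4, -0.2]
width: 0.762
gripper_force: 0.0
```

View pics/g6.png

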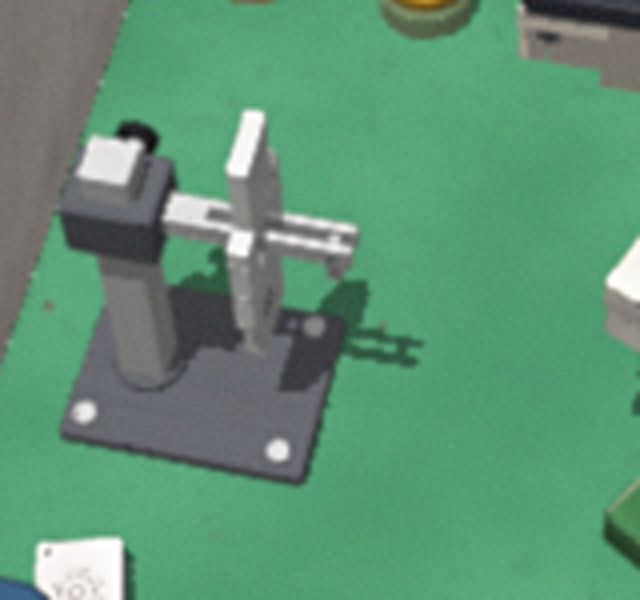

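The gauge hangs upright on the stud at (250,230), with the keeper down at (340,262) and the robot clear.

```bash
python3 -c "
from cell import arm
print(arm.sign_off())"
```

```text
the job is handed in; nothing more can be done
None
```

The square-eyed gauge hangs free on the stud with the keeper shut behind it; it held a pull of about 5.7 N, the other gauge and the rest were never touched, and the job was handed in at about 15 s (no verdict was shown).

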